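Open the yellow push-and-turn bottle

TASK

Two bottles with child-resistant caps stand clamped in bench holders. Open the one with the yellow cap: press its cap down and, keeping it pressed, turn it anticlockwise until the red pointer under the cap has gone from the black mark to the green mark (turning without pressing only spins the cap idly); then let go so that the cap springs back up. Leave the blue-capped bottle closed.

Things in the scene. Friction and masses are not known exactly. Their poses are not given: they have to be found in the camera images.
- yellow_grip (a point): Point on the yellow cap's vertical axis, 147 mm above the table, 11 mm below the flat cap top while the cap is up: a good height for the middle of the finger pads. Fixed to the holder, does not go down with the cap. The cap is a ribbed upright cylinder, 52 mm across, 34 mm tall; grip it at any yaw. Index ring and pointer begin 29 mm below this point: keep fingertips less than 27 mm below it.
- yellow_holder: Grey holder bolted to the table; clamps the brown 68 mm bottle with the yellow cap. Origin on the cap's axis at table height, z up. Base 116 x 116 x 8 mm, cup 84 mm across up to 53 mm high, black clamp knob at +y. On the bottle's neck a white index ring, 70 mm across, with a black and a green mark. A blue-capped bottle of the same build stands near, axes at least 150 mm apart.
- yellow_press (a joint): How far the yellow cap is pressed down, m: 0 up, 0.006 fully down. Spring-loaded: about 3 N to start, 20 N fully down; it springs back when let go. It only ratchets idly until about 0.003 down; from 0.004 on (5 to 6 mm is best) it takes the closure with it through a slipping ratchet clutch.
- yellow_collar (a joint): Angle of the yellow bottle's inner closure (white collar with red pointer), rad: 0 closed, at the black mark; grows anticlockwise seen from above; 1.10 is the stop, at the green mark, where the clutch slips harmlessly (up to 0.35 rad of the cap's turn is lost before it catches). It stays where it is left. Starts at 0; turning the pressed cap by about 1.4 rad in one grasp opens it.
- blue_collar (a joint): The same angle of the blue-capped bottle's inner closure, rad: 0 closed. It must stay closed.

How it is judged (in metres and radians):
On the way:
1. the yellow cap is pressed down (value of joint yellow_press above 0.0022 m), for 0.2 s.
At the end, for the whole second after the job is handed in: The yellow bottle's inner closure is turned to the green mark (at least 0.8 of its 1.10 rad), the yellow cap is released and sprung back up (pressed less than 1.5 mm), and the blue bottle's closure is still closed (less than 0.15 rad) (value of joint yellow_collar above 0.8 rad and value of joint yellow_press below 0.0015 m and value of joint blue_collar below 0.15 rad); the robot touches nothing.
It fails at once if the blue-capped bottle is opened (value of joint blue_collar above 0.3 rad).
It also fails if it takes over 32 s, if anything falls off the work surface, if the arm or the gripper's body presses on something with over 40 N, if the wrist force passes 120 N, or if a joint passes its speed limit or range.

ROBOT

A 6-joint arm with a two-finger parallel gripper is mounted at the origin on a cart in front of the work surface, level with it; the furniture and walls round the work are solid. World frame = base frame: x ahead of the robot, y to its left, z up, the work surface at z = 0. Lengths are in mm, angles in rad, forces in N, time in s.
With the tool pointing down it reaches from about 275 to 725 mm from the base axis. Payload 15.9 kg.
Tool frame: the origin (TCP) lies at the very end of the fingers, on their centre line; the grasp point (between the pads) lies bot.pinch_z behind it (bot.pinch_z is the distance from the TCP to the grasp point, in mm); z points along the fingers, y is the direction in which the jaws open and shut (so a half turn about z gives the same grasp; the last joint's range is limited). The gripper opens to 85 mm and grips with 20 to 120 N. Pads are 22 mm wide; open, the fingers measure 114 mm over their backs; the gripper's body (76 mm by 85 mm) begins 54 mm behind the grasp point. The pads swing forward as they close: fully open they stand 13 mm farther back than shut.
Start: joints at [-1.117, 0.213, -0.034, 1.323, 0, 1.571], TCP at [219.184, -449.382, 231.306] pointing down, gripper open.
Joint ranges: [-2.98, 2.98], [-0.74, 1.72], [-1.14, 1.35], [-2.1, 2.04], [-1.57, 1.44], [-3.14, 3.14]. Speed limits (rad/s): [1.89, 1.89, 2.39, 2.57, 3.14, 3.14].

INTERFACE

Orientations are given as a unit quaternion [w, x, y, z].
In Python, from workcell import bot, eyes gives the robot as it stands.
- The arm moves only by the tool drive_tool, never from a script. Its argument "plan" is a list that holds one entry, the list of rows, each a list of 7 numbers: the shift along the world's x, y, z in mm, then the turn, a rotation vector about the world's x, y, z in degrees, then the opening, from -1 (shut) to 1 (fully open). A call has 1 to 5 rows; each row shifts and turns the commanded pose from where the row before left it; what a row does not reach is not made up. A row lasts 1/10 s, in which the tool goes at most 50 mm and 8.59 degrees, less where a joint would pass 70% of its speed; a pose out of reach is approached as far as the arm can. A call is refused whole if a number of a shift passes 50 or a number of a turn 8.59, either way. A call with a gripper value outside its range is refused whole. The fingers move at their own pace and stop on an object; "squeeze" is the grip in N (left out, the last holds). Time passes only in rows, so rows that do not move let the fingers close. It gives the time, the measured TCP pose, the force and the opening at its end, in the units of the state.
- bot.sense(): the state, without advancing time (a new reading comes with each control period).
- eyes.grab_frame(name): name is "scene" or "top" or "wrist"; returns (picture, depth): 384x512x3 uint8, red, green, blue; 384x512 float32, mm along the optical axis (not along the pixel's ray), 0 where there is no reading.
- eyes.calibration(name): a dict with "fx", "fy", "cx", "cy" (pixels), "rvec" (rotation vector, rad) and "tvec" (3), from world to camera coordinates, as OpenCV has them; the wrist camera has in their place "mount" (4x4, takes a point from camera to tool coordinates, whose origin is the TCP and whose axes are the flange's). Camera axes: x right, y down, z forward; pixel columns grow to the right and rows downward; lengths in mm; the calibration is good to about 2 mm. A picture is of the moment at which its call begins: read the wrist's pose just before it. calibration takes no time and is no camera call.
- bot.hand_in(): hands the job in, once; it reports no verdict.
The state is a dict: "time": time; "qpos": joint angles; "joint_velocities": joint speeds; "joint_torque": joint torques, N m; "position": TCP position; "ee_rot": TCP orientation; "wrist_force": force on the tool from outside, world axes, zero at the start; "ft_torque": the same for the moment, N m; "opening": opening from 0.0 (shut) to 1.0 (fully open).
Only numpy, scipy, OpenCV 4.12 (cv2) and the standard library are available. Lean on these libraries where they do the work, as an engineer would, in place of code of your own. Each camera call takes 0.05 s, during which the arm holds its last target.

## Working session

There is one attempt and no reset: what is moved stays moved. The work goes in short steps, Python scripts to look and compute and a tool call to move; the robot and the scene stay as the last step left them, time stands still between calls to the robot, and variables do not carry over. Pictures are saved under pics/ and viewed, and the job is handed in when it is done.

Besides the shell and the picture viewer there is one more tool, called as name([rows], argument=value, ...), one row to a line, values as JSON. drive_tool: Moves the arm, as the interface text tells. Its arguments: {"type":"object","properties":{"plan":{"type":"array","items":{"type":"array","items":{"type":"array","items":{"type":"number"}}}},"squeeze":{"type":"number"}},"required":["plan"]}

```bash
mkdir -p pics; cat > h.py <<'E'
import numpy as np, cv2
from workcell import bot, eyes
def save(n,im): cv2.imwrite('pics/'+n+'.png',cv2.cvtColor(im,cv2.COLOR_RGB2BGR))
def world(c,u,v,d):
    R=cv2.Rodrigues(np.array(c['rvec'],float))[0];t=np.array(c['tvec'],float).ravel()
    p=np.stack([(u-c['cx'])/c['fx']*d,(v-c['cy'])/c['fy']*d,d],-1)
    return (p-t)@R
E
python3 - <<'E'
from h import *
print(bot.sense(),bot.pinch_z)
for n in ['top','scene']:
    im,d=eyes.grab_frame(n); save(n+'0',im); np.savez(n+'0',im=im,d=d)
    c=eyes.calibration(n)
    hsv=cv2.cvtColor(im,cv2.COLOR_RGB2HSV)
    for nm,lo,hi in [('yel',(20,120,100),(35,255,255)),('blu',(100,120,60),(130,255,255))]:
        m=cv2.inRange(hsv,lo,hi); k,l,s,ce=cv2.connectedComponentsWithStats(m)
        for i in range(1,k):
            if s[i,4]<60: continue
            v,u=np.nonzero((l==i)&(d>0)); p=world(c,u,v,d[v,u])
            zt=np.percentile(p[:,2],95); q=p[abs(p[:,2]-158)<4]
            print(n,nm,s[i],'z95',zt,'topN',len(q), q.mean(0) if len(q) else p.mean(0), (q.min(0)+q.max(0))/2 if len(q) else '', np.ptp(q,axis=0) if len(q) else '')
E
```

```text
{'time': 0.0, 'qpos': array([-1.11698620e+00,  2.13350545e-01, -3.50522440e-02,  1.32347737e+00,
       -1.05027638e-05,  1.57080932e+00]), 'joint_velocities': array([ 0.00048809, -0.00276578, -0.00127321,  0.00017698,  0.00043574,
        0.00123518]), 'joint_torque': array([ 7.89375117e-04, -6.86155272e+01,  4.87125778e+01,  1.72133016e-02,
       -1.04080202e-04,  1.43442122e-05]), 'position': array([ 219.04990336, -449.09847279,  230.82167504]), 'ee_rot': array([-5.26842330e-04,  9.74368625e-01,  2.24956640e-01, -1.27031081e-04]), 'wrist_force': array([ 0.41188421,  0.25202751, -0.04804245]), 'ft_torque': array([ 0.002565  , -0.03474314, -0.04550715]), 'opening': 1.002048836185484} 18.700000000000003
top yel [420 109   7  15  65] z95 89.603586153889 topN 0 [ 738.30293736 -221.31536629   84.45174046]  
top yel [206 195  24  23 405] z95 159.6154363756063 topN 390 [519.45826403 250.49992564 157.16616299] [519.60392588 250.30606207 157.9665215 ] [47.13566677 49.58501004  7.83507537]
top blu [392  88  17   7  67] z95 34.78562543251337 topN 0 [ 826.17998551 -194.78756483    5.53212897]
[... 476 characters left out ...]
  134.53473071]  
scene yel [202 200  33  36 948] z95 160.88778849611762 topN 532 [513.90862377 252.80354503 159.26964665] [516.72099847 251.74601759 158.02466716] [52.69886956 50.05250543  7.90961218]
scene yel [105 244  25  18 119] z95 22.03448441783692 topN 0 [663.58286374 400.02594656  19.97930353]  
scene blu [ 41 148  12  12 108] z95 -240.1144150020839 topN 0 [1550.7382768   410.40904812 -244.84434079]  
scene blu [299 159  30  30 542] z95 161.12402538577336 topN 334 [536.72618653  51.97346979 159.32461422] [540.32060823  50.11659298 157.95425145] [51.65000274 49.34682742  7.90104704]
scene blu [374 283  16  24 173] z95 18.553641640916158 topN 0 [339.06036873  47.04448117  14.63596767]
```

View pics/top0.png

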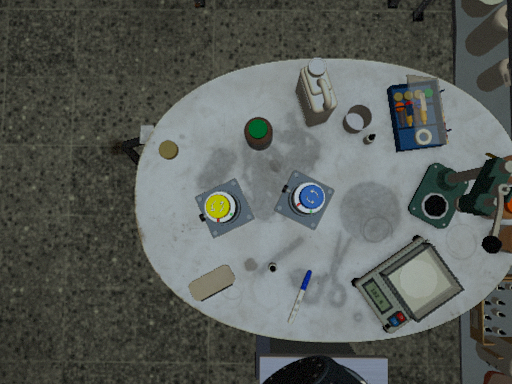

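View pics/scene0.png

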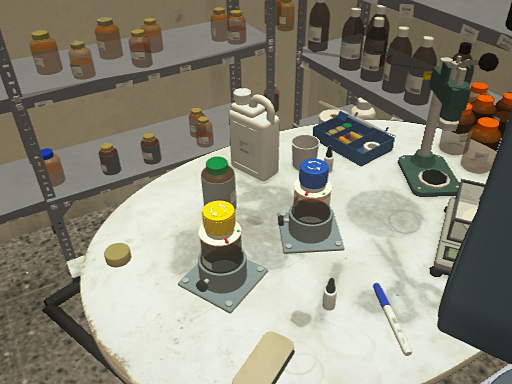

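The top view shows the yellow cap at px (218,206) and the blue cap at (311,196). The yellow axis comes out near (519, 250.5) with a top height of about 158, which matches the given size. I'm moving there now.

drive_tool([
  [[16, 37, 0, 0, 0, 4, 1], [16, 37, 0, 0, 0, 4, 1], [16, 37, 0, 0, 0, 4, 1], [16, 37, 0, 0, 0, 4, 1], [16, 37, 0, 0, 0, 4, 1]],
])

```text
time: 0.6
position: [299.3, -262.8, 231.1]
ee_rot: [-0.0, 0.92, 0.392, -0.0]
wrist_force: [0.9, -0.3, 0.6]
opening: 0.998
```

drive_tool([
  [[16, 37, 0, 0, 0, 4, 1], [16, 37, 0, 0, 0, 4, 1], [16, 37, 0, 0, 0, 4, 1], [16, 37, 0, 0, 0, 4, 1], [16, 37, 0, 0, 0, 4, 1]],
])

```text
time: 1.1
position: [379.4, -77.7, 231.3]
ee_rot: [0.0, 0.838, 0.546, 0.0]
wrist_force: [0.7, -1.2, 0.3]
opening: 1.003
```

drive_tool([
  [[16, 37, 0, 0, 0, 4, 1], [16, 37, 0, 0, 0, 4, 1], [16, 37, 0, 0, 0, 4, 1], [16, 37, 0, 0, 0, 4, 1], [16, 37, 0, 0, 0, 4, 1]],
])

```text
time: 1.6
position: [459.4, 107.4, 231.1]
ee_rot: [-0.0, 0.73, 0.683, -0.0]
wrist_force: [0.2, -0.5, 0.4]
opening: 1.001
```

drive_tool([
  [[15, 36, 0, 0, 0, 4, 1], [15, 36, 0, 0, 0, 4, 1], [15, 36, 0, 0, 0, 4, 1], [14, 35, 0, 0, 0, 0, 1], [0, 0, 0, 0, 0, 0, 1]],
])

```text
time: 2.1
position: [518.7, 252.0, 229.8]
ee_rot: [-0.001, 0.655, 0.756, -0.0]
wrist_force: [-0.8, -0.9, -0.2]
opening: 0.997
```

```bash
python3 - <<'E'
from h import *
from scipy.spatial.transform import Rotation as Ro
s=bot.sense(); print(s['position'],s['qpos'],s['ee_rot'])
im,d=eyes.grab_frame('wrist'); save('w1',im); c=eyes.calibration('wrist')
M=np.array(c['mount']);print(M.round(3))
T=np.eye(4);q=s['ee_rot'];T[:3,:3]=Ro.from_quat([q[1],q[2],q[3],q[0]]).as_matrix();T[:3,3]=s['position']
hsv=cv2.cvtColor(im,cv2.COLOR_RGB2HSV); m=cv2.inRange(hsv,(20,120,100),(35,255,255))
k,l,st,ce=cv2.connectedComponentsWithStats(m)
for i in range(1,k):
    if st[i,4]<200: continue
    v,u=np.nonzero((l==i)&(d>0)); z=d[v,u]
    p=np.stack([(u-c['cx'])/c['fx']*z,(v-c['cy'])/c['fy']*z,z,np.ones(len(z))],-1)@(T@M).T
    qq=p[abs(p[:,2]-158)<4]; print(st[i],len(qq),np.percentile(p[:,2],95))
    if len(qq): print(qq.mean(0),(qq.min(0)+qq.max(0))/2,np.ptp(qq,axis=0))
E
```

```text
[518.71409258 252.01373849 229.84090258] [4.51916222e-01 3.76821985e-01 1.83949164e-01 1.37919519e+00
 6.24895463e-04 1.88013045e+00] [-5.37599489e-04  6.54942929e-01  7.55678012e-01 -4.61413728e-04]
[[ 1.00000e-03 -9.55000e-01 -2.97000e-01  7.52590e+01]
 [ 1.00000e+00  1.00000e-03  1.00000e-03 -5.15000e-01]
 [-1.00000e-03 -2.97000e-01  9.55000e-01 -1.43832e+02]
 [ 0.00000e+00  0.00000e+00  0.00000e+00  1.00000e+00]]
[ 223  167   75   79 4288] 3905 160.56371311615598
[518.37601669 252.78024113 159.23665944   1.        ] [518.78800726 251.51310595 157.9311105    1.        ] [50.54405944 50.35734562  7.84469765  0.        ]
```

View pics/w1.png

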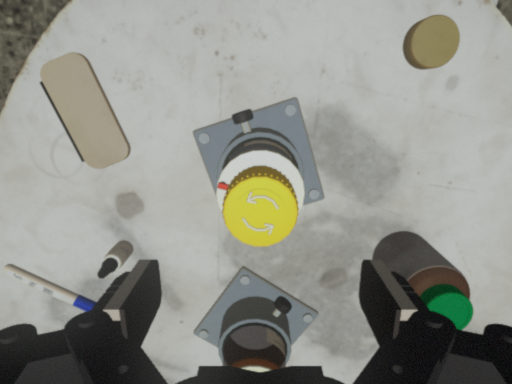

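The wrist view shows the yellow cap at px (260,211), which puts its axis at (518.8, 251.5), so the TCP is already centred over it. I'm descending.

drive_tool([
  [[0, -0.5, -25, 0, 0, 0, 1], [0, 0, -25, 0, 0, 0, 1], [0, 0, -25, 0, 0, 0, 1], [0, 0, -24, 0, 0, 0, 1], [0, 0, 0, 0, 0, 0, 1]],
])

```text
time: 2.65
position: [516.3, 246.4, 129.7]
ee_rot: [-0.001, 0.656, 0.754, -0.002]
wrist_force: [-1.0, -0.5, -0.2]
opening: 1.005
```

drive_tool([
  [[0, 0, 0, 0, 0, 0, -1], [0, 0, 0, 0, 0, 0, -1], [0, 0, 0, 0, 0, 0, -1], [0, 0, 0, 0, 0, 0, -1], [0, 0, 0, 0, 0, 0, -1]],
], squeeze=80)

```text
time: 3.15
position: [519.1, 248.3, 133.3]
ee_rot: [0.001, 0.656, 0.755, 0.001]
wrist_force: [5.4, -0.5, 5.5]
opening: 0.564
```

drive_tool([
  [[0, 0, 0, 0, 0, 0, -1], [0, 0, 0, 0, 0, 0, -1], [0, 0, 0, 0, 0, 0, -1]],
])

```text
time: 3.45
position: [519.2, 248.3, 133.1]
ee_rot: [0.001, 0.656, 0.755, 0.001]
wrist_force: [5.8, -0.9, 4.5]
opening: 0.569
```

```bash
python3 - <<'E'
from h import *
s=bot.sense(); print({k:np.round(s[k],3) for k in s})
im,d=eyes.grab_frame('scene'); save('s2',cv2.resize(im[140:300,150:350],None,fx=4,fy=3.7)[:590])
im,d=eyes.grab_frame('wrist'); save('w2',im)
s=bot.sense(); print(s['position'],s['wrist_force'])
E
```

```text
{'time': np.float64(3.45), 'qpos': array([ 0.446,  0.4  , -0.027,  1.141, -0.   ,  1.878]), 'joint_velocities': array([ 0.001,  0.   , -0.   ,  0.001, -0.001, -0.   ]), 'joint_torque': array([ 1.9550e+00, -8.0186e+01,  4.2521e+01,  2.0590e+00,  1.0020e+00,
       -2.9000e-02]), 'position': array([519.166, 248.287, 133.145]), 'ee_rot': array([0.001, 0.656, 0.755, 0.001]), 'wrist_force': array([ 5.822, -0.853,  4.546]), 'ft_torque': array([-0.2  , -1.093, -0.071]), 'opening': np.float64(0.569)}
[519.15640815 248.31142786 133.13408277] [ 5.29437823 -1.48676099  5.37775255]
```

View pics/s2.png

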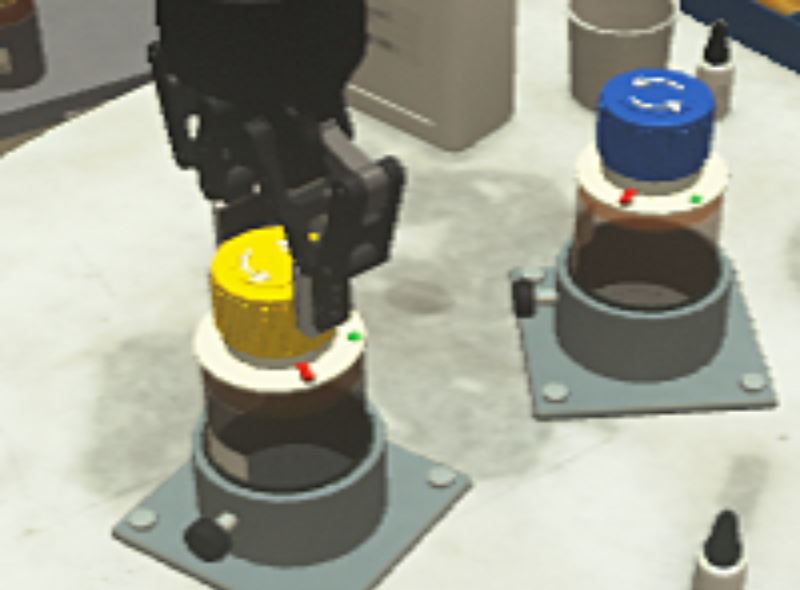

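View pics/w2.png

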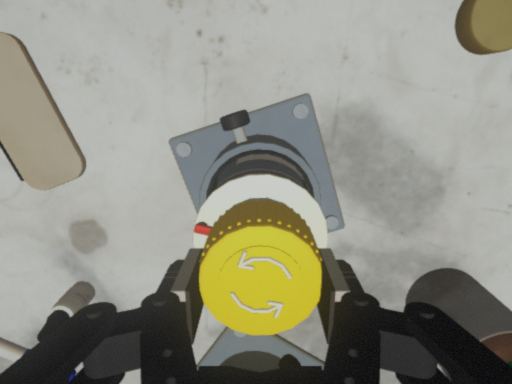

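Both pictures show the cap between the pads. The TCP is about 3 mm short of the axis in y, so I'll open, re-centre and grip again.

drive_tool([
  [[0, 0, 0, 0, 0, 0, 1], [0, 0, 0, 0, 0, 0, 1], [0, 0, 0, 0, 0, 0, 1], [0, 0, 0, 0, 0, 0, 1]],
])

```text
time: 3.95
position: [517.9, 248.1, 132.1]
ee_rot: [-0.0, 0.656, 0.755, -0.0]
wrist_force: [-0.6, -0.9, 0.3]
opening: 0.999
```

drive_tool([
  [[1, 3.2, 0, 0, 0, 0, 1], [0, 0, 0, 0, 0, 0, 1], [0, 0, 0, 0, 0, 0, 1]],
])

```text
time: 4.25
position: [519.2, 251.5, 132.3]
ee_rot: [-0.0, 0.656, 0.755, -0.0]
wrist_force: [-0.4, -0.5, -0.1]
opening: 1.001
```

drive_tool([
  [[0, 0, 0, 0, 0, 0, -1], [0, 0, 0, 0, 0, 0, -1], [0, 0, 0, 0, 0, 0, -1], [0, 0, 0, 0, 0, 0, -1], [0, 0, 0, 0, 0, 0, -1]],
], squeeze=90)

```text
time: 4.75
position: [519.0, 251.3, 132.4]
ee_rot: [-0.0, 0.656, 0.755, -0.0]
wrist_force: [-2.9, -0.1, 3.1]
opening: 0.566
```

drive_tool([
  [[0, 0, -2, 0, 0, 0, -1], [0, 0, -2, 0, 0, 0, -1], [0, 0, -1, 0, 0, 0, -1], [0, 0, 0, 0, 0, 0, -1], [0, 0, 0, 0, 0, 0, -1]],
])

```text
time: 5.25
position: [519.1, 251.3, 128.1]
ee_rot: [0.0, 0.656, 0.755, 0.0]
wrist_force: [-8.7, -3.1, 16.2]
opening: 0.572
```

drive_tool([
  [[0, 0, -2, 0, 0, 0, -1], [0, 0, -1, 0, 0, 0, -1], [0, 0, 0, 0, 0, 0, -1]],
])

```text
time: 5.55
position: [519.2, 251.4, 126.7]
ee_rot: [0.0, 0.656, 0.755, 0.001]
wrist_force: [-16.6, -7.4, 39.0]
opening: 0.56
```

The cap is at the bottom of its travel, with 39 N on the wrist. I'll ease off slightly and turn.

drive_tool([
  [[0, 0, 1.5, 0, 0, 0, -1], [0, 0, 0, 0, 0, 5, -1], [0, 0, 0, 0, 0, 5, -1], [0, 0, 0, 0, 0, 5, -1], [0, 0, 0, 0, 0, 5, -1]],
])

```text
time: 6.05
position: [519.2, 251.3, 126.9]
ee_rot: [0.0, 0.514, 0.858, 0.0]
wrist_force: [-8.0, -3.5, 20.0]
opening: 0.567
```

drive_tool([
  [[0, 0, -0.5, 0, 0, 7, -1], [0, 0, 0, 0, 0, 7, -1], [0, 0, 0, 0, 0, 7, -1], [0, 0, 0, 0, 0, 7, -1], [0, 0, 0, 0, 0, 7, -1]],
])

```text
time: 6.55
position: [519.3, 251.4, 126.8]
ee_rot: [0.001, 0.231, 0.973, 0.0]
wrist_force: [-10.2, -4.6, 24.7]
opening: 0.566
```

drive_tool([
  [[0, 0, 0, 0, 0, 7, -1], [0, 0, 0, 0, 0, 7, -1], [0, 0, 0, 0, 0, 7, -1], [0, 0, 0, 0, 0, 7, -1], [0, 0, 0, 0, 0, 7, -1]],
])

```text
time: 7.05
position: [519.4, 251.5, 126.8]
ee_rot: [0.001, -0.072, 0.997, 0.0]
wrist_force: [-9.7, -2.1, 24.4]
opening: 0.571
```

```bash
python3 - <<'E'
from h import *
s=bot.sense(); print({k:np.round(s[k],3) for k in s})
im,d=eyes.grab_frame('scene'); save('s3',cv2.resize(im[140:300,150:350],None,fx=4,fy=3.7)[:590])
E
```

```text
{'time': np.float64(7.05), 'qpos': array([ 0.451,  0.407, -0.033,  1.128,  0.   ,  0.306]), 'joint_velocities': array([ 0.000e+00, -0.000e+00, -0.000e+00, -1.000e-03, -0.000e+00,
       -1.213e+00]), 'joint_torque': array([ -0.975, -71.334,  43.337,  -4.581,  -0.499,   3.238]), 'position': array([519.436, 251.543, 126.826]), 'ee_rot': array([ 0.001, -0.072,  0.997,  0.   ]), 'wrist_force': array([-9.727, -2.084, 24.38 ]), 'ft_torque': array([-6.240e-01,  2.035e+00, -1.000e-03]), 'opening': np.float64(0.571)}
```

View pics/s3.png

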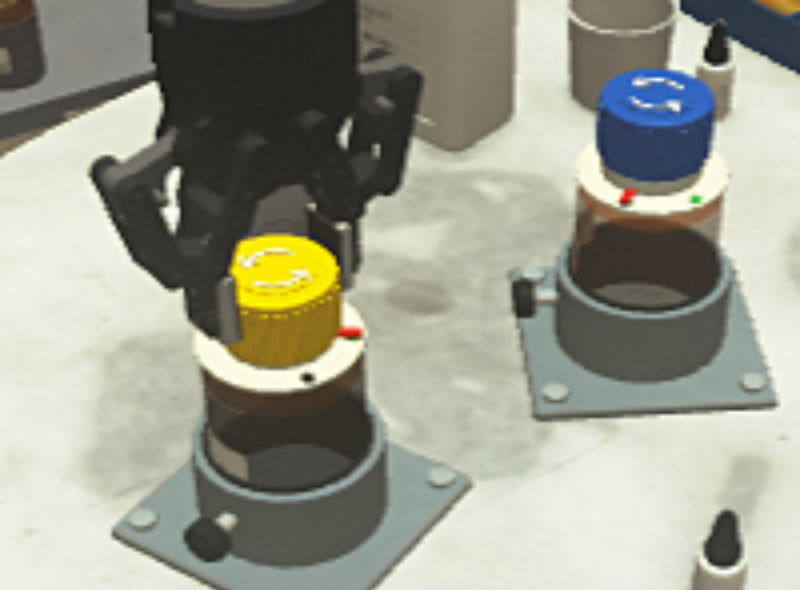

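The red pointer (350,333) now covers the green mark and the black mark (307,377) is bare, so the closure is open. I'll release, raising the tool first so that opening the fingers doesn't drag the cap.

drive_tool([
  [[0, 0, 3, 0, 0, 0, -1], [0, 0, 2, 0, 0, 0, 0], [0, 0, 0, 0, 0, 0, 1], [0, 0, 0, 0, 0, 0, 1], [0, 0, 0, 0, 0, 0, 1]],
])

```text
time: 7.6
position: [519.2, 251.3, 130.0]
ee_rot: [-0.0, -0.07, 0.998, -0.0]
wrist_force: [-0.4, -0.4, 1.0]
opening: 0.998
```

drive_tool([
  [[0, 0, 0, 0, 0, 0, 1], [0, 0, 10, 0, 0, 0, 1], [0, 0, 30, 0, 0, 0, 1], [0, 0, 40, 0, 0, 0, 1], [0, 0, 30, 0, 0, 0, 1]],
])

```text
time: 8.1
position: [519.3, 251.3, 243.3]
ee_rot: [0.001, -0.07, 0.998, 0.0]
wrist_force: [1.1, 0.5, 0.0]
opening: 1.001
```

drive_tool([
  [[-30, -10, 0, 0, 0, 0, 1], [-30, -10, 0, 0, 0, 0, 1], [0, 0, 0, 0, 0, 0, 1], [0, 0, 0, 0, 0, 0, 1], [0, 0, 0, 0, 0, 0, 1]],
])

```text
time: 8.6
position: [459.8, 231.6, 240.7]
ee_rot: [0.0, -0.07, 0.998, 0.0]
wrist_force: [0.0, 0.8, 0.3]
opening: 0.999
```

```bash
python3 - <<'E'
from h import *
s=bot.sense(); print(s['time'],s['position'],s['wrist_force'],s['joint_velocities'])
im,d=eyes.grab_frame('scene'); save('s4',cv2.resize(im[140:300,150:350],None,fx=4,fy=3.7)[:590])
c=eyes.calibration('scene'); hsv=cv2.cvtColor(im,cv2.COLOR_RGB2HSV)
d0=np.load('scene0.npz')
for dd,ii in [(d0['d'],d0['im']),(d,im)]:
    m=cv2.inRange(cv2.cvtColor(ii,cv2.COLOR_RGB2HSV),(20,120,100),(35,255,255)); m[:190]=0;m[240:]=0
    v,u=np.nonzero((m>0)&(dd>0)); p=world(c,u,v,dd[v,u]); print(len(v),np.percentile(p[:,2],[50,75,90]))
E
```

```text
8.6 [459.79116867 231.55247941 240.6855123 ] [0.02010396 0.75321918 0.32563222] [-0.00201601  0.0129148   0.00200135 -0.00317987 -0.00159373  0.00147424]
945 [157.3927936  159.7614445  160.57279825]
948 [157.42250142 159.71546354 160.53776115]
```

View pics/s4.png

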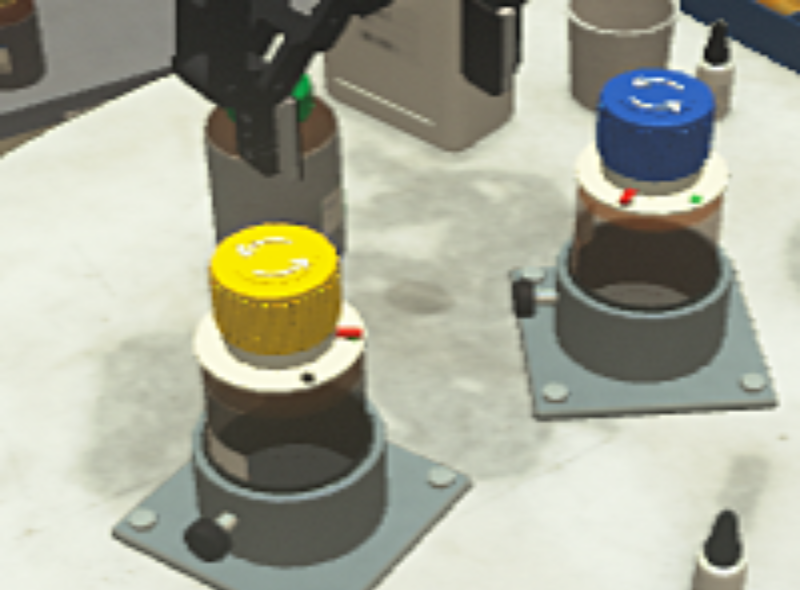

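The pointer is at the green mark (348,333) and the cap is back at its starting height. The blue bottle's pointer (627,197) is still at its starting mark, and the robot is clear of everything.

```bash
python3 -c "
from workcell import bot
print(bot.hand_in())"
```

```text
the job is handed in; nothing more can be done
None
```

The yellow bottle is open and the job is handed in; the hand-in gives no verdict. I gripped the yellow cap, pressed it to the bottom of its travel, turned it 90° anticlockwise while pressed, then let go and backed away.

**Last checks:** I took these from the scene camera at 8.6 s.
- **Yellow pointer:** it sits on the green mark and the black mark is uncovered.
- **Yellow cap:** it is back up, with its height within 0.1 mm of the first picture.
- **Blue bottle:** its pointer has not moved.
- **Robot:** it touches nothing, with under 1 N on the wrist.

**What didn't go cleanly:** The first grip was about 3 mm off-centre in y, so I opened, re-centred and gripped again before pressing. Pressing to the bottom briefly put 39 N on the wrist, so I eased off to 20–25 N for the turn. No final check failed or disagreed.

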